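Raise the cutting punch of a disc cutter and hold it

TASK

I want to feed a strip of sheet metal into this jeweller's disc cutter: pull the comb-shaped lock plate by its post all the way out of the way, then draw the punch with the thick head straight up by about 28 mm, so that its foot is above the sheet slot but still well inside the guide plate. Draw it in line with its bore, never forcing it or pulling it out altogether, and finish while still gripping it at that height. Leave the slim punch down and the things around the cutter where they are.

Things in the scene. Friction and masses are not known exactly. Their poses are not given: they have to be found in the camera images.
- block: Disc cutter, bolted down. Base 130 x 150 x 8 mm; die plate 90 x 110 to height 24; open sheet slot 24 to 32; guide plate 32 to 66; side rails to 87 (along the edges y = +-51). Two upright 15 mm bores through the plates at x = 0, y = +26 and -26 mm. Origin: centre of the underside, on the bench (heights are from there); z up, x away from the lock post's side, roughly away from the robot.
- lock (a joint): Slide of the flat aluminium comb plate (heights 76 to 82 mm) that locks the punches: its prongs lie over their collars. 0 = fully in, locked (starts within 5 mm of it); 0.032 m = fully out, at its stop; it moves along the disc cutter's -x. Clear of the collars from about 0.022. Friction about 2 N; stays where it is left.
- lock_post (a point): Centre of the upright round dark steel post on the lock plate, half-way up: 14 mm in diameter, 40 mm tall, heights 82 to 122 mm. It starts about 53 mm from the disc cutter's centre on its -x side, and moves with the plate.
- cutter_head (a point): Centre of the cutting punch's thick head, to be gripped here: 26 mm in diameter, 32 mm tall, its top at height 126 when down. Loose steel punch, 0.2 to 0.35 kg: shank 14 mm, a collar (26 mm, 8 thick) resting on the guide plate when down, 20 mm of bare shank between collar and head. It stands in either bore. z up along the punch.
- cutter_foot (a point): Centre of the lower end of the cutting punch's shank, 96 mm below the centre of its head; when down it is 14 mm above the disc cutter's underside, in the die plate; it is level with the top of the sheet slot at 32 mm. z along the punch, upwards.
- slim_top (a point): Near the top of the slim punch in the other bore: plain 14 mm steel shank without a head, the same collar, its top 118 mm above the bench; this point lies 14 mm below the top.
- bench_block: Loose square steel bench block 90 x 90 x 20 mm lying on the bench, origin at the centre of its underside. Bystander.
- notebook: Closed notebook 170 x 130 x 18 mm with a pencil on it, origin at the centre of its underside. Bystander.
- hammer: Small hammer lying on the bench, 240 mm long, beyond the disc cutter. Bystander.
Not all that is in view belongs to the job. Leave any red look-alike of the part that bears cutter_head alone.

How it is judged:
By the outcome, as a careful person would: the job done as asked, in the order asked, and still so for the second after the job is handed in, while the arm keeps its last pose, push and grip.
It also fails if it takes over 45 s, if anything falls off the work surface, if the arm or the gripper's body presses on something with over 40 N, if the wrist force passes 120 N, or if a joint passes its speed limit or range.

ROBOT

A 6-joint arm with a two-finger parallel gripper is mounted at the origin on the work surface. World frame = base frame: x ahead of the robot, y to its left, z up, the work surface at z = 0. Lengths are in m, angles in rad, forces in N, time in s.
With the tool pointing down it reaches from about 0.35 to 0.775 m from the base axis. Payload 5.5 kg.
Tool frame: the origin (TCP) lies at the very end of the fingers, on their centre line; the grasp point (between the pads) lies 19 mm behind it; z points along the fingers, y is the line along which they close (so a half turn about z gives the same grasp; the last joint's range is limited). The gripper opens to 85 mm and grips with 20 to 120 N. Pads are 22 mm wide; open, the fingers measure 114 mm over their backs; the gripper's body (76 mm by 85 mm) begins 54 mm behind the grasp point. The pads swing forward as they close: fully open they stand 13 mm farther back than shut.
Start: joints at [1.092, 0.313, 0.046, 1.304, 0, 1.431], TCP at [0.191, 0.542, 0.231] pointing down, gripper open.
Joint ranges: [-2.76, 2.76], [-0.86, 1.69], [-1.03, 1.26], [-2.2, 2.34], [-1.47, 1.5], [-3.14, 3.14]. Speed limits (rad/s): [2.57, 2.57, 3.14, 3.14, 3.14, 3.14].

INTERFACE

Orientations are given as a unit quaternion [w, x, y, z].
In Python, from workcell import env gives the robot as it stands. The module is installed in compiled form; this text tells all that it offers.
- The arm moves only by the tool jog_arm, never from a script. Its argument "rows" is a list of rows, each a list of 6 numbers: the shift along the world's x, y, z in units of 40 mm (1.0 is 40 mm), then the turn, a rotation vector about the world's x, y, z in units of 6 degrees (1.0 is 6 degrees). In form: [[x, y, z, wx, wy, wz], ...]. A call has 1 to 12 rows; each row is the pose to reach, as a shift and turn from the pose commanded when the call began; what a row does not reach only later rows make up. A row lasts 1/12 s, in which the tool goes at most 41.7 mm and 7.16 degrees, less where a joint would pass 70% of its speed; a pose out of reach is approached as far as the arm can. A call with a gripper value outside its range is refused whole. "jaw" is the gripper command: -1 is fully open, 1 is shut, values between are in proportion, set as the call begins (left out, the last holds). The fingers move at their own pace and stop on an object; "force" is the grip in N (left out, the last holds). Time passes only in rows, so rows that repeat a pose let the fingers close. It gives the time, the measured TCP pose, the force, the opening and the grip force at its end, in the units of the state.
- env.get_state(): the state, without advancing time (a new reading comes with each control period).
- env.read_camera(name): name is "side" or "top"; returns a dict with "pixels" (480x640x3 uint8, red, green, blue), "mtx" (3x3 intrinsics, pixels), "cam_to_world" (4x4, takes a point from camera to world coordinates). Camera axes: x right, y up, looking along -z (the intrinsics and any distortion apply to the point x, -y, -z); pixel columns grow to the right and rows downward; lengths in m; the calibration is good to about 2 mm. A picture is of the moment at which its call begins. There is no depth.
- env.hand_in(): hands the job in; it is judged then, once.
The state is a dict: "clock": time; "joint_pos": joint angles; "qvel": joint speeds; "tau": joint torques, N m; "tcp_pos": TCP position; "orientation": TCP orientation; "wrist_force": force on the tool from outside, world axes, zero at the start; "ft_torque": the same for the moment, N m; "finger_gap": finger opening in m; "grip_force": force on a finger pad.
Only numpy, scipy, OpenCV 4.12 (cv2) and the standard library are available. Lean on these libraries where they do the work, as an engineer would, in place of code of your own. Each camera call takes 0.05 s, during which the arm holds its last target. There are 200 camera calls.

## Working session

There is one attempt and no reset: what is moved stays moved. The work goes in short steps, Python scripts to look and compute and a tool call to move; the robot and the scene stay as the last step left them, time stands still between calls to the robot, and variables do not carry over. Pictures are saved under pics/ and viewed, at most 10 in all, crops included, and the job is handed in when it is done.

Besides the shell and the picture viewer there is one more tool, called after "Call:" in YAML: its name, and indented under it one key for each argument. jog_arm: Moves the arm, as the interface text tells. Its arguments: {"type":"object","properties":{"rows":{"type":"array","items":{"type":"array","items":{"type":"number"}}},"jaw":{"type":"number"},"force":{"type":"number"}},"required":["rows"]}

```bash
mkdir -p pics; cat > h.py <<'E'
import numpy as np, cv2
from workcell import env
def snap(n,f):
    r=env.read_camera(n); np.savez(f'pics/{f}.npz',**r); cv2.imwrite(f'pics/{f}.png',r['pixels'][:,:,::-1]); return r
def load(f): return np.load(f'pics/{f}.npz')
def ray(r,u,v):
    d=np.linalg.inv(r['mtx'])@[u,v,1]; T=r['cam_to_world']; return T[:3,3],T[:3,:3]@[d[0],-d[1],-d[2]]
def atz(r,u,v,z):
    o,d=ray(r,u,v); return o+d*(z-o[2])/d[2]
def proj(r,p):
    T=r['cam_to_world']; c=T[:3,:3].T@(np.array(p)-T[:3,3]); q=r['mtx']@[c[0],-c[1],-c[2]]; return q[:2]/q[2]
E
python3 - <<'E'
from h import *
for n in('top','side'):
    r=snap(n,n+'0'); print([k for k in r],r['mtx'].round(1).tolist(),r['cam_to_world'].round(3).tolist())
print(env.get_state())
E
```

```text
['pixels', 'mtx', 'cam_to_world'] [[433.3, 0.0, 317.8], [0.0, 433.3, 243.7], [0.0, 0.0, 1.0]] [[-0.001, 0.999, -0.051, 0.564], [-1.0, -0.0, 0.018, -0.0], [0.018, 0.051, 0.999, 0.963], [0.0, 0.0, 0.0, 1.0]]
['pixels', 'mtx', 'cam_to_world'] [[462.9, 0.0, 321.2], [0.0, 462.9, 241.2], [0.0, 0.0, 1.0]] [[0.723, 0.414, -0.553, 0.078], [-0.691, 0.44, -0.573, -0.564], [0.006, 0.797, 0.605, 0.687], [0.0, 0.0, 0.0, 1.0]]
{'clock': 0.1, 'joint_pos': array([1.09240897e+00, 3.13929118e-01, 4.50839333e-02, 1.30362571e+00,
       2.93226260e-05, 1.43118067e+00]), 'qvel': array([ 0.00011408, -0.00301549,  0.00381977, -0.00142654, -0.00077336,
        0.00094303]), 'tau': array([ 2.93112294e-03, -4.81723130e+01,  2.99245387e+01,  1.26998589e-02,
       -4.19190758e-05, -3.26645377e-08]), 'tcp_pos': array([0.19088012, 0.54189511, 0.23049235]), 'orientation': array([-2.68591200e-04,  1.68576975e-01,  9.85688136e-01, -7.93169272e-04]), 'wrist_force': array([0.02974962, 0.22239631, 0.27682966]), 'ft_torque': array([-0.01155647, -0.0099911 ,  0.01380878]), 'grip_force': 0.0, 'finger_gap': 0.08524779141918708}
```

View pics/top0.png

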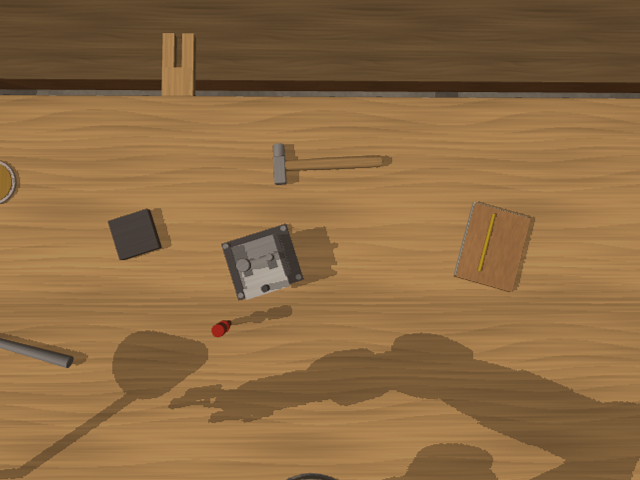

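View pics/side0.png

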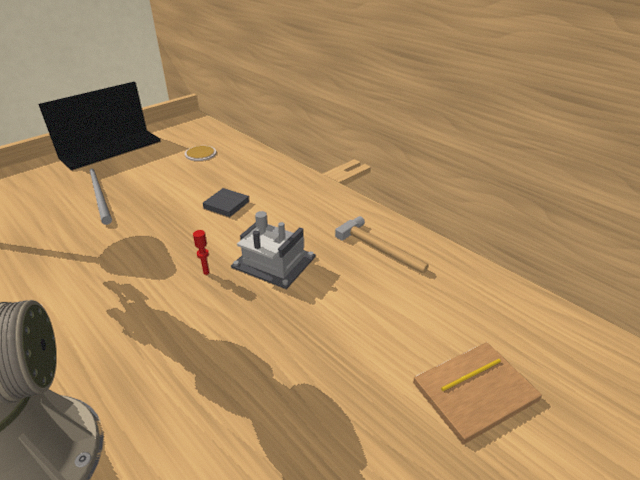

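The top view shows the cutter at about (262,262), with candidate heads at (243,265) (grey, thick), (269,257) (grey, slim) and (219,329) (red look-alike standing free). The lock post is the dark one at (265,288). In the side view the same things are at about (261,218), (281,228), (200,237) and (257,240). The grey thick head in the bore fits the description. I'll confirm it in an enlarged crop.

```bash
python3 - <<'E'
from h import *
a=cv2.imread('pics/top0.png')[215:315,205:315]; b=cv2.imread('pics/side0.png')[200:300,220:330]
o=np.hstack([cv2.resize(x,None,fx=3.6,fy=3.6,interpolation=cv2.INTER_CUBIC) for x in (a,b)]); print(o.shape); cv2.imwrite('pics/c0.png',o)
E
```

```text
(360, 792, 3)
```

View pics/c0.png

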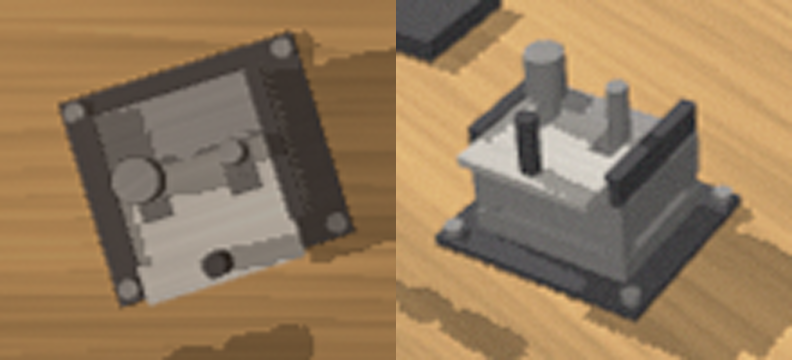

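The crop confirms it. In the top view the thick grey head is at crop (137,178), the slim punch at (235,151), the dark post at (216,263), and the base corners at (62,103), (293,35), (355,230) and (122,305). In the side view the head top is at (544,50), the slim top at (617,88) and the post top at (527,117).

```bash
python3 - <<'E'
from h import *
t=load('top0'); s=load('side0')
T=lambda x,y:(205+(x+.5)/3.6-.5,215+(y+.5)/3.6-.5)
S=lambda x,y:(220+(x-396+.5)/3.6-.5,200+(y+.5)/3.6-.5)
for n,a,b,z in [('head',(137,178),(544,51),.126),('slim',(235,151),(617,88),.118),('post',(215,264),(527,117),.122)]:
    print(n,atz(t,*T(*a),z).round(4),atz(s,*S(*b),z).round(4))
c=np.array([atz(t,*T(*a),.008) for a in [(62,103),(293,35),(355,230),(122,305)]]); print(c.round(4),c.mean(0))
e=[c[0]-c[3],c[1]-c[2]]; f=[c[0]-c[1],c[3]-c[2]]
print([np.degrees(np.arctan2(v[1],v[0])) for v in e],[np.degrees(np.arctan2(-v[0],v[1])) for v in f],[np.linalg.norm(v) for v in e+f])
from scipy.spatial.transform import Rotation as R
q=env.get_state()['orientation'];print(R.from_quat(np.r_[q[1:],q[0]]).as_matrix().round(3))
E
```

```text
head [0.5672 0.1295 0.126 ] [0.564  0.1288 0.126 ]
slim [0.5818 0.078  0.118 ] [0.5782 0.0778 0.118 ]
post [0.5211 0.0881 0.122 ] [0.5185 0.0864 0.122 ]
[[0.6135 0.1938 0.008 ]
 [0.6552 0.053  0.008 ]
 [0.5358 0.0149 0.008 ]
 [0.4906 0.1563 0.008 ]] [0.573785   0.10447244 0.008     ]
[np.float64(16.979340033243464), np.float64(17.688034436693634)] [np.float64(16.508413835580615), np.float64(17.71135217512434)] [np.float64(0.1284402896992172), np.float64(0.1253461174137689), np.float64(0.14688699435152758), np.float64(0.14844452071484343)]
[[-0.943  0.332 -0.001]
 [ 0.332  0.943 -0.001]
 [ 0.    -0.002 -1.   ]]
```

Call:
jog_arm:
  rows:
    - [0.7, -1.0, 0, 0, 0, 0.5]
    - [1.4, -2.0, 0, 0, 0, 1]
    - [2.1, -2.9, 0, 0, 0, 1.5]
    - [2.8, -3.9, 0, 0, 0, 2]
    - [3.5, -4.8, 0, 0, 0, 2.5]
    - [4.2, -5.8, 0, 0, 0, 3]
    - [4.9, -6.7, 0, 0, 0, 3.5]
    - [5.5, -7.6, 0, 0, 0, 4]
    - [6.2, -8.5, 0, 0, 0, 4.5]
    - [6.9, -9.5, 0, 0, 0, 5]
    - [7.5, -10.4, 0, 0, 0, 5.5]
    - [8.2, -11.36, 0, 0, 0, 5.95]
  jaw: 0.0
  force: 30

```text
clock: 1.1
tcp_pos: [0.4846, 0.1352, 0.2311]
orientation: [-0.0, -0.143, 0.99, 0.0]
wrist_force: [0.3, 0.9, 0.1]
finger_gap: 0.0429
grip_force: 0.0
```

Call:
jog_arm:
  rows:
    - [0, 0, 0, 0, 0, 0]
    - [0, 0, 0, 0, 0, 0]
    - [0, 0, 0, 0, 0, 0]

```text
clock: 1.35
tcp_pos: [0.4836, 0.137, 0.2308]
orientation: [-0.001, -0.141, 0.99, 0.0]
wrist_force: [-0.3, -0.1, -0.2]
finger_gap: 0.0428
grip_force: 0.0
```

```bash
python3 - <<'E'
from h import *
s=env.get_state();q=s['orientation'];print(s['tcp_pos'].round(4),q.round(4),s['wrist_force'].round(2),s['joint_pos'].round(2))
print(2*np.degrees(np.arctan2(q[2],q[1]))-90)
E
```

```text
[0.4836 0.137  0.2308] [-8.000e-04 -1.409e-01  9.900e-01  3.000e-04] [-0.32 -0.13 -0.19] [ 0.12  0.17 -0.14  1.26  0.   -0.17]
106.20140131060685
```

Call:
jog_arm:
  rows:
    - [0.45, -0.62, 0, 0, 0, 0]
    - [0.9, -1.24, 0, 0, 0, 0]
    - [0.9, -1.24, -0.8, 0, 0, 0]
    - [0.9, -1.24, -1.6, 0, 0, 0]
    - [0.9, -1.24, -2.2, 0, 0, 0]
    - [0.9, -1.24, -2.7, 0, 0, 0]
    - [0.9, -1.24, -3.1, 0, 0, 0]
    - [0.9, -1.24, -3.47, 0, 0, 0]
    - [0.9, -1.24, -3.47, 0, 0, 0]
    - [0.9, -1.24, -3.47, 0, 0, 0]

```text
clock: 2.18
tcp_pos: [0.5186, 0.0891, 0.0921]
orientation: [-0.001, -0.143, 0.99, 0.0]
wrist_force: [-0.2, 0.3, -0.5]
finger_gap: 0.0427
grip_force: 0.0
```

```bash
python3 - <<'E'
from h import *
a=snap('top','t1')['pixels'][225:305,215:305,::-1]; b=snap('side','s1')['pixels'][160:280,210:330,::-1]
o=np.hstack([cv2.resize(a,(405,360),interpolation=cv2.INTER_CUBIC),cv2.resize(b,(360,360),interpolation=cv2.INTER_CUBIC)]); cv2.imwrite('pics/c1.png',o)
E
```

```text
(no output)
```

View pics/c1.png

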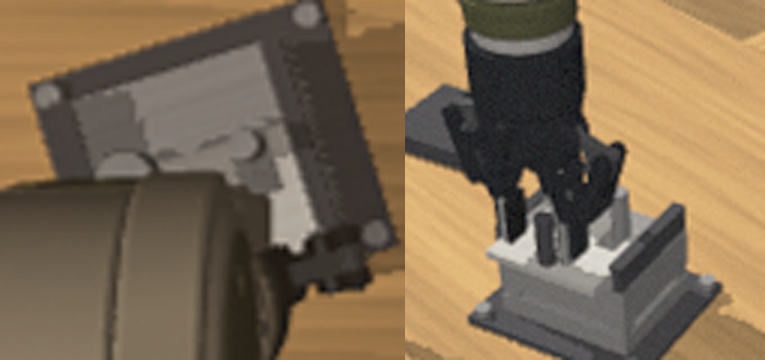

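The post, at crop (545,235), stands between the two fingers at (512,218) and (577,240), so I'm closing on it.

Call:
jog_arm:
  rows:
    - [0, 0, 0, 0, 0, 0]
    - [0, 0, 0, 0, 0, 0]
    - [0, 0, 0, 0, 0, 0]
    - [0, 0, 0, 0, 0, 0]
    - [0, 0, 0, 0, 0, 0]
    - [0, 0, 0, 0, 0, 0]
    - [0, 0, 0, 0, 0, 0]
    - [0, 0, 0, 0, 0, 0]
  jaw: 1
  force: 40

```text
clock: 2.95
tcp_pos: [0.5207, 0.0881, 0.0937]
orientation: [0.001, -0.142, 0.99, 0.001]
wrist_force: [-1.2, 3.7, 6.2]
finger_gap: 0.0128
grip_force: 39.0
```

Call:
jog_arm:
  rows:
    - [-0.08, -0.023, 0, 0, 0, 0]
    - [-0.16, -0.047, 0, 0, 0, 0]
    - [-0.24, -0.07, 0, 0, 0, 0]
    - [-0.32, -0.093, 0, 0, 0, 0]
    - [-0.4, -0.117, 0, 0, 0, 0]
    - [-0.48, -0.14, 0, 0, 0, 0]
    - [-0.56, -0.163, 0, 0, 0, 0]
    - [-0.64, -0.187, 0, 0, 0, 0]
    - [-0.67, -0.196, 0, 0, 0, 0]
    - [-0.67, -0.196, 0, 0, 0, 0]

```text
clock: 3.78
tcp_pos: [0.4941, 0.0798, 0.0937]
orientation: [0.001, -0.142, 0.99, 0.0]
wrist_force: [0.3, 2.6, 6.2]
finger_gap: 0.0123
grip_force: 39.3
```

Still free, so I'm easing on to the stop.

Call:
jog_arm:
  rows:
    - [-0.024, -0.007, 0, 0, 0, 0]
    - [-0.048, -0.014, 0, 0, 0, 0]
    - [-0.072, -0.021, 0, 0, 0, 0]
    - [-0.096, -0.028, 0, 0, 0, 0]
    - [-0.096, -0.028, 0, 0, 0, 0]

```text
clock: 4.2
tcp_pos: [0.4931, 0.0794, 0.0937]
orientation: [0.004, -0.142, 0.99, 0.001]
wrist_force: [8.5, 4.8, 0.5]
finger_gap: 0.0127
grip_force: 39.0
```

Call:
jog_arm:
  rows:
    - [0, 0, 0, 0, 0, 0]
    - [0, 0, 0, 0, 0, 0]
    - [0, 0, 0, 0, 0, 0]
    - [0, 0, 0, 0, 0, 0]
    - [0, 0, 0.3, 0, 0, 0]
    - [0, 0, 0.9, 0, 0, 0]
    - [0, 0, 1.7, 0, 0, 0]
    - [0, 0, 2.4, 0, 0, 0]
    - [-1, 0, 2.4, 0, 0, 0]
    - [-2, 0, 2.4, 0, 0, 0]
    - [-2, 0, 2.4, 0, 0, 0]
  jaw: 0

```text
clock: 5.12
tcp_pos: [0.4002, 0.0788, 0.187]
orientation: [-0.005, -0.142, 0.99, 0.001]
wrist_force: [-1.0, 0.5, -0.9]
finger_gap: 0.043
grip_force: 0.0
```

```bash
python3 - <<'E'
from h import *
s=env.get_state();print(s['tcp_pos'].round(4),s['orientation'].round(4))
a=snap('top','t2')['pixels'][215:315,205:315,::-1]; b=snap('side','s2')['pixels'][200:300,220:330,::-1]
o=np.hstack([cv2.resize(x,None,fx=3.6,fy=3.6,interpolation=cv2.INTER_CUBIC) for x in (a,b)]); cv2.imwrite('pics/c2.png',o)
E
```

```text
[0.4002 0.0788 0.187 ] [-5.000e-03 -1.419e-01  9.899e-01  6.000e-04]
```

View pics/c2.png

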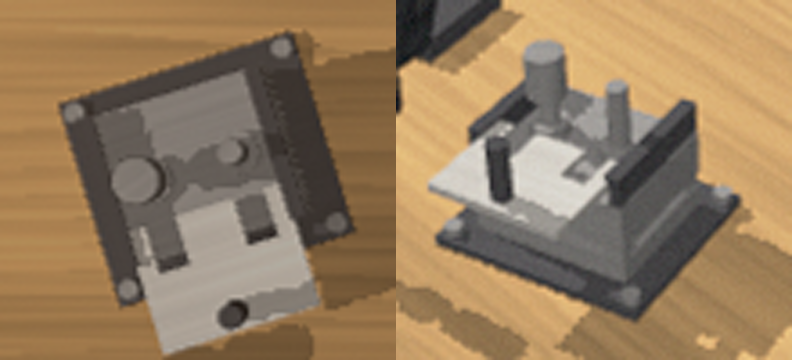

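The plate is fully drawn: its prongs at crop (170,250) and (258,225) are clear of both collars, and the head is still at (137,178). Next I move over the head.

Call:
jog_arm:
  rows:
    - [0.9, 0.3, 0, 0, 0, 0]
    - [1.8, 0.6, 0, 0, 0, 0]
    - [2.6, 0.85, 0, 0, 0, 0]
    - [3.3, 1.1, 0, 0, 0, 0]
    - [3.9, 1.25, 0, 0, 0, 0]
    - [3.9, 1.25, 0, 0, 0, 0]
    - [3.9, 1.25, 0, 0, 0, 0]
    - [3.9, 1.25, 0, 0, 0, 0]

```text
clock: 5.88
tcp_pos: [0.5652, 0.1284, 0.1877]
orientation: [-0.001, -0.142, 0.99, 0.0]
wrist_force: [-0.8, 0.1, 0.5]
finger_gap: 0.0427
grip_force: 0.0
```

Call:
jog_arm:
  rows:
    - [0, 0, -0.5, 0, 0, 0]
    - [0, 0, -1.0, 0, 0, 0]
    - [0, 0, -1.4, 0, 0, 0]
    - [0, 0, -1.8, 0, 0, 0]
    - [0, 0, -2.1, 0, 0, 0]
    - [0, 0, -2.34, 0, 0, 0]
    - [0, 0, -2.34, 0, 0, 0]
    - [0, 0, -2.34, 0, 0, 0]

```text
clock: 6.55
tcp_pos: [0.5648, 0.1285, 0.095]
orientation: [-0.0, -0.142, 0.99, 0.0]
wrist_force: [-0.2, -0.6, -0.6]
finger_gap: 0.0427
grip_force: 0.0
```

Call:
jog_arm:
  rows:
    - [0, 0, 0, 0, 0, 0]
    - [0, 0, 0, 0, 0, 0]
    - [0, 0, 0, 0, 0, 0]
    - [0, 0, 0, 0, 0, 0]
    - [0, 0, 0, 0, 0, 0]
    - [0, 0, 0, 0, 0, 0]
    - [0, 0, 0, 0, 0, 0]
  jaw: 1
  force: 40

```text
clock: 7.13
tcp_pos: [0.5661, 0.1288, 0.0961]
orientation: [0.001, -0.142, 0.99, -0.0]
wrist_force: [-1.5, 0.3, 6.7]
finger_gap: 0.025
grip_force: 39.6
```

```bash
python3 - <<'E'
from h import *
s=env.get_state();print({k:np.round(v,4) for k,v in s.items() if k not in('tau','qvel')})
b=snap('side','s3')['pixels'][150:290,210:340,::-1]
cv2.imwrite('pics/c3.png',cv2.resize(b,None,fx=4,fy=4,interpolation=cv2.INTER_CUBIC))
E
```

```text
{'clock': np.float64(7.1333), 'joint_pos': array([ 8.540e-02,  3.955e-01, -1.763e-01,  9.971e-01,  1.000e-04,
       -1.990e-01]), 'tcp_pos': array([0.5661, 0.1288, 0.0961]), 'orientation': array([ 9.000e-04, -1.417e-01,  9.899e-01, -0.000e+00]), 'wrist_force': array([-1.4555,  0.2722,  6.6592]), 'ft_torque': array([ 0.0124,  0.3227, -0.0367]), 'grip_force': np.float64(39.5757), 'finger_gap': np.float64(0.025)}
```

View pics/c3.png

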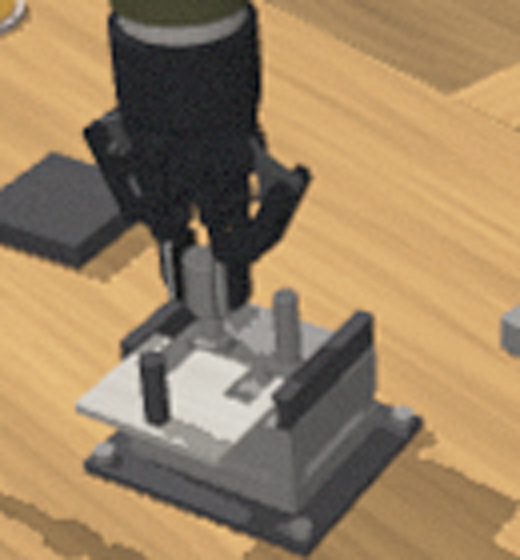

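The head at crop (200,285) is held between both pads, with only a small side force. I'll draw it up slowly and watch the forces.

Call:
jog_arm:
  rows:
    - [0, 0, 0.03, 0, 0, 0]
    - [0, 0, 0.07, 0, 0, 0]
    - [0, 0, 0.11, 0, 0, 0]
    - [0, 0, 0.15, 0, 0, 0]
    - [0, 0, 0.2, 0, 0, 0]
    - [0, 0, 0.25, 0, 0, 0]
    - [0, 0, 0.25, 0, 0, 0]
    - [0, 0, 0.25, 0, 0, 0]

```text
clock: 7.85
tcp_pos: [0.5655, 0.1287, 0.1051]
orientation: [0.0, -0.142, 0.99, 0.0]
wrist_force: [0.6, 1.4, -2.3]
finger_gap: 0.0248
grip_force: 39.4
```

Call:
jog_arm:
  rows:
    - [0, 0, 0.05, 0, 0, 0]
    - [0, 0, 0.1, 0, 0, 0]
    - [0, 0, 0.16, 0, 0, 0]
    - [0, 0, 0.22, 0, 0, 0]
    - [0, 0, 0.28, 0, 0, 0]
    - [0, 0, 0.34, 0, 0, 0]
    - [0, 0, 0.4, 0, 0, 0]
    - [0, 0, 0.45, 0, 0, 0]
    - [0, 0, 0.475, 0, 0, 0]
    - [0, 0, 0.475, 0, 0, 0]
    - [0, 0, 0.475, 0, 0, 0]

```text
clock: 8.77
tcp_pos: [0.5655, 0.1286, 0.124]
orientation: [0.0, -0.142, 0.99, 0.0]
wrist_force: [0.4, 0.4, -2.7]
finger_gap: 0.025
grip_force: 39.4
```

```bash
python3 - <<'E'
from h import *
s=env.get_state();print({k:np.round(v,4) for k,v in s.items() if k not in('tau','qvel')})
b=snap('side','s4')['pixels'][150:290,210:340,::-1]
cv2.imwrite('pics/c4.png',cv2.resize(b,None,fx=4,fy=4,interpolation=cv2.INTER_CUBIC))
E
```

```text
{'clock': np.float64(8.7667), 'joint_pos': array([ 0.0852,  0.3744, -0.1347,  1.0615,  0.    , -0.199 ]), 'tcp_pos': array([0.5655, 0.1286, 0.124 ]), 'orientation': array([ 1.000e-04, -1.416e-01,  9.899e-01,  0.000e+00]), 'wrist_force': array([ 0.3706,  0.4059, -2.7049]), 'ft_torque': array([ 0.0756, -0.1596,  0.0354]), 'grip_force': np.float64(39.3932), 'finger_gap': np.float64(0.025)}
```

View pics/c4.png

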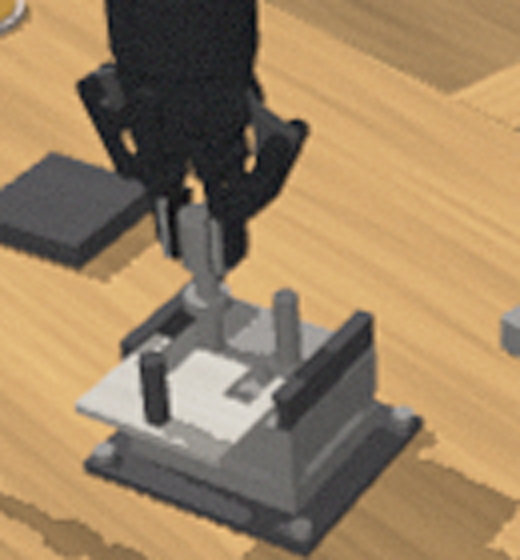

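The punch is up: its head top went from crop (200,250) to (195,208), about 10.5 px, against roughly 11 px expected for 28 mm. Its collar shows clear at (205,297), the slim punch is still down at (285,300), and the plate is still out.

```bash
python3 -c "
from workcell import env
print(env.hand_in())"
```

```text
the job is handed in; nothing more can be done
None
```

I handed the job in with the lock plate pulled out to its stop and the thick-headed punch drawn straight up about 28 mm and still gripped; the slim punch stayed down and I touched nothing around the cutter.

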